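# Run the seam stylus round a clamped moulded lid

## Robot

A 6-joint arm with a two-finger parallel gripper is mounted at the origin on the work surface. World frame = base frame: x ahead of the robot, y to its left, z up, the work surface at z = 0. Lengths are in m, angles in rad, forces in N, time in s.
With the tool pointing down it reaches from about 0.375 to 0.975 m from the base axis. Payload 3.8 kg.
Tool frame: the origin (TCP) lies between the finger pads, 19 mm behind the fingertips; this is the grasp point; z points along the fingers, y is the line along which they close (so a half turn about z gives the same grasp; the last joint's range is limited). The gripper opens to 85 mm and grips with 20 to 120 N. Pads are 22 mm wide; open, the fingers measure 114 mm over their backs; the gripper's body (76 mm by 85 mm) begins 54 mm behind the grasp point. The pads swing forward as they close: fully open they stand 13 mm farther back than shut.
Start: joints at [1.082, 0.264, 1.604, -0, 1.274, -0.037], TCP at [0.295, 0.607, 0.25] pointing down, gripper open.
Joint ranges: [-2.63, 2.63], [-0.94, 2.18], [0.31, 2.57], [-1.31, 4.45], [0, 2.66], [-2.55, 2.55]. Speed limits (rad/s): [2.57, 2.57, 3.14, 3.14, 3.14, 3.14].

## Interface

Orientations are given as a rotation vector (axis times angle).
In Python, from workcell import readout, read_camera, finish_job gives the robot as it stands.
- The arm moves only by the tool jog_arm, never from a script. Its argument "deltas" is one flat list of numbers, 7 for each row, row after row: the shift along the tool's x, y, z in m, then the turn, a rotation vector about the tool's x, y, z in degrees, then the gripper command: -1 is shut, 1 is fully open, values between are in proportion. A call has 1 to 8 rows; each row is the pose to reach, as a shift and turn from the pose commanded when the call began, along the tool's axes at that moment; what a row does not reach only later rows make up. A row lasts 1/10 s, in which the tool goes at most 50 mm and 8.59 degrees, less where a joint would pass 70% of its speed; a pose out of reach is approached as far as the arm can. A call with a gripper value outside its range is refused whole. The fingers move at their own pace and stop on an object; "squeeze" is the grip in N (left out, the last holds). Time passes only in rows, so rows that repeat a pose let the fingers close. It gives the time, the measured TCP pose, the force, the opening and the grip force at its end, in the units of the state.
- readout.read_state(): the state, without advancing time (a new reading comes with each control period).
- read_camera(name): name is "scene" or "top" or "wrist"; returns a dict with "color" (480x640x3 uint8, blue, green, red), "fx", "fy", "cx", "cy" (pixels), "origin" and "attitude" of the camera in the world. Camera axes: x right, y down, z forward; pixel columns grow to the right and rows downward; lengths in m; the calibration is good to about 2 mm. A picture is of the moment at which its call begins. There is no depth.
- finish_job(): hands the job in; it is judged then, once.
The state is a dict: "time": time; "q": joint angles; "joint_vel": joint speeds; "joint_torque": joint torques, N m; "tool_pos": TCP position; "tcp_rot": TCP orientation; "wrist_force": force on the tool from outside, world axes, zero at the start; "torque": the same for the moment, N m; "width": opening from 0.0 (shut) to 1.0 (fully open); "grip_force": force on a finger pad.
Only numpy, scipy, OpenCV 4.12 (cv2) and the standard library are available. Lean on these libraries where they do the work, as an engineer would, in place of code of your own. Each camera call takes 0.05 s, during which the arm holds its last target. There are 200 camera calls.

## Task

Take the orange stylus out of its leaning holder and, keeping it square to the jig's sloping face, lower its tip into the white groove round the clamped brown lid at the green mark and run it slowly (about 4 cm a second) and gently the long way round, counter-clockwise as you look onto the face, to the red mark, without lifting the tip out on the way. Then lift it out and put it back into its holder, pushed in until the collar rests on the mouth. Do not turn the lid, touch the jig with the hand, or shift the yellow tub, the stack of lids or the white basket.

Things in the scene. Friction and masses are not known exactly. Their poses are not given: they have to be found in the camera images.
- jig: fixed sloping bench jig: blue 150 x 150 mm base plate, aluminium 150 x 150 mm plate above it sloping 35 degrees from level, its low edge at -x of the jig's frame and its high edge (110 mm up) at +x. Origin: centre of the base's underside
- lid_centre (a point): centre of the brown moulded lid on the jig's stiff turntable, at groove-floor height (70 mm above the jig's origin). z: normal of the sloping face, outward; x: along the face towards the clamp. Lid: 80 mm diameter, 8 mm high. Round it the seam: a white-floored groove, radius 40 to 52 mm, 8 mm deep; then a brown rim to 62 mm radius, 8 mm high
- clamp_top (a point): top of the steel clamp's post (14 x 18 mm), 78 mm from the lid's centre along its x and 40 mm above the groove floor. From it a 12 mm wide arm bridges the seam to the lid's centre, its underside 30 mm above the groove floor, with a black rubber foot of 20 mm diameter on the lid. The turntable's angle, and so the clamp's place, differs between starts
- seam0 (a point): point 0 of the seam, in the middle of the groove at 46 mm radius, 2 mm above the groove floor (START, green mark on the rim beside it, 45 degrees from the clamp). Points 0 to 8 follow one another every 33.75 degrees, counter-clockwise seen onto the face, the long way round from the green to the red mark
- seam1 (a point): point 1 of the seam, in the middle of the groove at 46 mm radius, 2 mm above the groove floor
- seam2 (a point): point 2 of the seam, in the middle of the groove at 46 mm radius, 2 mm above the groove floor
- seam3 (a point): point 3 of the seam, in the middle of the groove at 46 mm radius, 2 mm above the groove floor
- seam4 (a point): point 4 of the seam, in the middle of the groove at 46 mm radius, 2 mm above the groove floor
- seam5 (a point): point 5 of the seam, in the middle of the groove at 46 mm radius, 2 mm above the groove floor
- seam6 (a point): point 6 of the seam, in the middle of the groove at 46 mm radius, 2 mm above the groove floor
- seam7 (a point): point 7 of the seam, in the middle of the groove at 46 mm radius, 2 mm above the groove floor
- seam8 (a point): point 8 of the seam, in the middle of the groove at 46 mm radius, 2 mm above the groove floor (END, red mark on the rim beside it, 45 degrees from the clamp on its other side)
- holder: fixed stylus holder: dark 85 x 60 mm foot with a grey sleeve (outer diameter 30 mm, bore 14 mm, 50 mm long) that leans 30 degrees from vertical, its top towards -x of the holder's frame. Origin: underside, below the mouth
- holder_mouth (a point): centre of the sleeve's mouth, 75 mm above the table, at which the collar of the seated stylus rests
- stylus: loose seam stylus, 130 mm long, 60 g, standing in the holder: steel point and 10 mm shank (0 to 60 mm, the last 20 mm a cone to a 3.6 mm tip), black collar of 26 mm diameter (60 to 64 mm), round orange handle of 18 mm diameter (64 to 130 mm). Origin: the tip; z runs from the tip up to the handle's end
- stylus_tip (a point): tip of the stylus, same as its origin
- stylus_collar (a point): underside of the collar on the axis, 60 mm from the tip; it comes to the holder's mouth when the stylus is seated
- stylus_grip (a point): middle of the handle on its axis, 97 mm from the tip: a good place for the TCP
- tub: loose yellow open tub, 97 x 97 mm, 50 mm high, bystander. Origin: centre of underside
- discs: loose stack of three dark brown lids with white rings, 72 mm diameter, 31 mm high, bystander. Origin: centre of underside
- basket: loose white perforated basket 160 x 174 mm, 85 mm high with brown handles, bystander. Origin: centre of underside
Not all that is in view belongs to the job. Of the things that look like the stylus, the smaller one is meant.

How it is judged:
By the outcome, as a careful person would: the job done as asked, in the order asked, and still so for the second after the job is handed in, with the robot touching nothing.
It also fails if it takes over 70 s, if anything falls off the work surface, if the arm or the gripper's body presses on something with over 40 N, if the wrist force passes 120 N, or if a joint passes its speed limit or range.

## Working session

There is one attempt and no reset: what is moved stays moved. The work goes in short steps, Python scripts to look and compute and a tool call to move; the robot and the scene stay as the last step left them, time stands still between calls to the robot, and variables do not carry over. Pictures are saved under pics/ and viewed, at most 10 in all, crops included, and the job is handed in when it is done.

Besides the shell and the picture viewer there is one more tool, called after "Call:" as a command line: name --argument value ..., lists and objects as JSON in quotes. jog_arm: Moves the arm, as the interface text tells. Its arguments: {"type":"object","properties":{"deltas":{"type":"array"},"squeeze":{"type":"number"}},"required":["deltas"]}

```bash
ls; mkdir -p pics; python3 - <<'E'
from workcell import readout, read_camera
import cv2, json, numpy as np
s=readout.read_state();print(s)
for n in ["scene","top"]:
    c=read_camera(n);cv2.imwrite(f"pics/{n}0.png",c["color"]);print(n,{k:v for k,v in c.items() if k!="color"})
    np.savez(f"{n}0.npz",**c)
E
```

```text
pics
{'time': 0.0, 'q': array([ 1.08210347e+00,  2.64780207e-01,  1.60541147e+00,  2.20605788e-05,
        1.27369323e+00, -3.68870172e-02]), 'joint_vel': array([-4.11538836e-05, -8.07025851e-04,  2.06172676e-04, -7.29987895e-04,
       -1.50371268e-03, -3.01384173e-04]), 'joint_torque': array([-8.99226943e-04, -5.15115952e+01, -3.67314506e+01, -1.19060187e-04,
        1.29339175e-02, -2.54442875e-05]), 'tool_pos': array([0.294355  , 0.60665342, 0.24862352]), 'tcp_rot': array([-0.70354568, -3.06116756,  0.00346776]), 'wrist_force': array([-0.65874125, -0.20301378,  0.25349728]), 'torque': array([-0.05100099, -0.01325925, -0.02679039]), 'grip_force': 0.0, 'width': 0.9999354768427964}
scene {'fx': 578.1041303239066, 'fy': 578.1041303239066, 'cx': 324.8481054829539, 'cy': 243.27933405034736, 'origin': array([1.18033542, 0.40236488, 0.84593823]), 'attitude': array([-1.11778616, -2.43822797,  0.93068603])}
top {'fx': 448.3905056437967, 'fy': 448.3905056437967, 'cx': 314.9578127457491, 'cy': 235.1202955332415, 'origin': array([0.55256842, 0.01410707, 0.84305505]), 'attitude': array([-2.14843238,  2.18502971, -0.20523181])}
```

View pics/scene0.png

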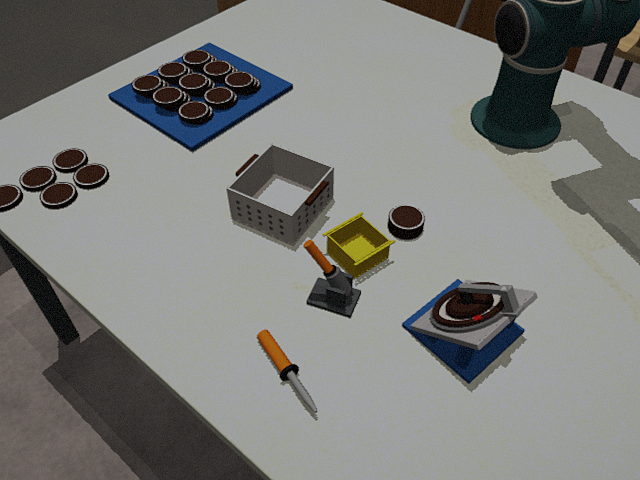

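View pics/top0.png

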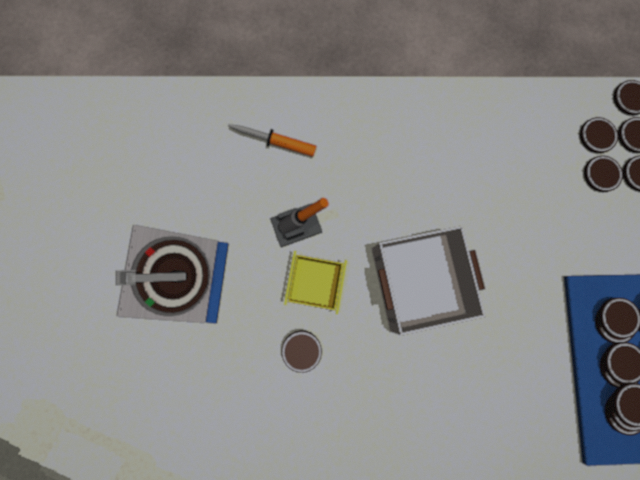

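The top view shows the jig around (175,275), its high edge and clamp at image left (+y). The holder is at (297,225), with the orange stylus's handle end at (323,203) leaning right (−y). The tub is at (315,281) and the larger decoy at (290,145). In the scene view the jig is at (470,320), the holder at (335,295) and the handle end at (308,243). Next I'll zoom in.

```bash
cat > h.py <<'E'
import numpy as np, cv2
from scipy.spatial.transform import Rotation as R
from scipy.optimize import least_squares
def proj(c,P):
    p=(np.atleast_2d(P)-c["origin"])@R.from_rotvec(c["attitude"]).as_matrix()
    return np.c_[c["fx"]*p[:,0]/p[:,2]+c["cx"], c["fy"]*p[:,1]/p[:,2]+c["cy"]]
def load(n): return dict(np.load(n+".npz"))
E
python3 - <<'E'
from h import *
def pan(n,u,v,w,h):
    return cv2.resize(load(n)["color"][v:v+h,u:u+w],(400,300),interpolation=cv2.INTER_CUBIC)
im=np.vstack([np.hstack([pan("top0",110,215,133,100+0),pan("top0",255,180,100,75)]),np.hstack([pan("scene0",400,275,144,108),pan("scene0",285,235,100,75)])])
cv2.imwrite("pics/z.png",im)
t=load("top0")
Rm=R.from_rotvec(t["attitude"]).as_matrix()
for u,v,z in [(175,275,.07),(297,225,0),(323,203,.13)]:
    d=Rm@[(u-t["cx"])/t["fx"],(v-t["cy"])/t["fy"],1];print(u,v,t["origin"]+d*(z-t["origin"][2])/d[2])
E
```

```text
175 275 [0.59953797 0.21764147 0.07      ]
297 225 [0.69482128 0.00892693 0.        ]
323 203 [ 0.70863283 -0.0330532   0.13      ]
```

View pics/z.png

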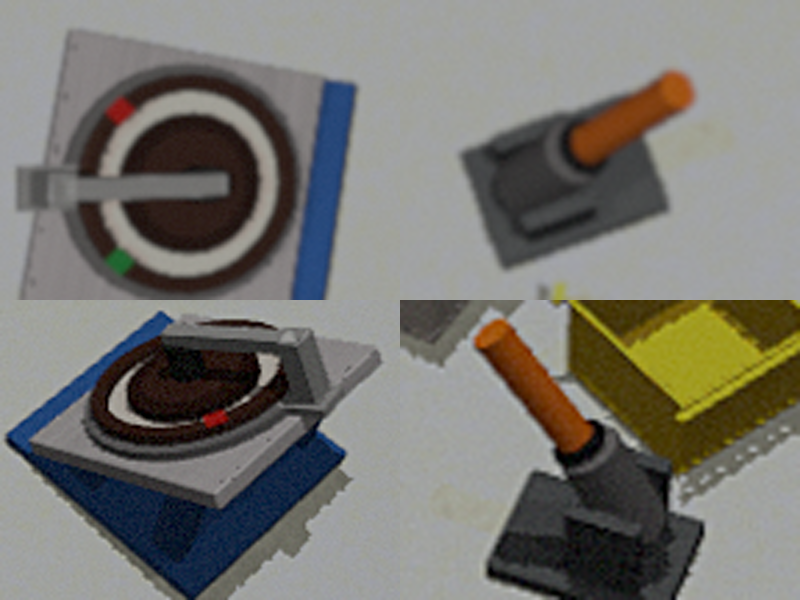

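Zoomed panels: top-view red mark ≈(150,252), green ≈(150,302), handle end ≈(324,202.5), collar ≈(298,217.5). In the scene view red is ≈(478,318), handle end ≈(307.5,244), collar ≈(330,271). Now I'll fit the poses.

```bash
cat >> h.py <<'E'
def jig_T(x,y,a): return np.array([x,y,0.]),R.from_euler('z',a).as_matrix()
S35,C35=np.sin(np.radians(35)),np.cos(np.radians(35))
def face(a,cl):   # lid frame: z normal, x towards clamp (angle cl from jig's uphill)
    F=np.c_[[C35,0,S35],[0,1,0],[-S35,0,C35]]
    return R.from_euler('z',a).as_matrix()@F@R.from_euler('z',cl).as_matrix()
E
cat > fit.py <<'E'
from h import *
t,s=load("top0"),load("scene0")
obs=[(t,'pA',(133.3,225)),(s,'bL',(402.9,324.7)),(s,'bB',(469.5,383)),(s,'bR',(524.2,329.7)),(t,'bA',(228.4,243)),
 (s,'pR',(536.8,293)),(s,'pB',(478.1,347)),(s,'pL',(411.5,326.5)),(t,'red',(150.2,251.7)),(t,'grn',(149.6,302)),(s,'red',(477.8,317.8))]
# jig frame: +x ~ world +y ; world +x = jig -y
def pts(p):
    x,y,a,cl,tb,lx,ly=p
    o,Rj=jig_T(x,y,a); w=lambda v:o+Rj@np.array(v)
    h=.075; px=h*C35
    d=dict(bL=w([-h,-h,tb]),bB=w([h,-h,tb]) ,bR=w([h,h,tb]),bA=w([-h,-h,tb]))
    # scene camera at +x,+y: near(bottom) corner = jig +x,-y ; right = +x,+y ; left = -x,-y
    d.update(pA=w([px,-h,.110]),pB=w([px,-h,.110]),pR=w([px,h,.110]),pL=w([-px,-h,.024]))
    L=w([lx,ly,.070]); F=face(a,cl)
    for n,g in(('grn',1),('red',-1)):
        d[n]=L+F@[.057*C45,g*.057*C45,.008]
    return d,L,F
C45=np.sqrt(.5)
def res(p): d,_,_=pts(p); return np.concatenate([proj(c,d[n])[0]-q for c,n,q in obs]+[[ (p[4]-.01)*300,p[5]*300,p[6]*300]])
if __name__=="__main__":
    r=least_squares(res,[.6,.22,1.57,0,.01,0,0],loss='soft_l1');print(np.round(r.x,4));print(np.round(r.fun[:22].reshape(-1,2),1))
    d,L,F=pts(r.x);print("L",L);print(F)
    # rim outline check in top and scene
    th=np.linspace(0,2*np.pi,200)
    rim=L+(F@np.array([.062*np.cos(th),.062*np.sin(th),.008+0*th])).T
    for n,c,b in(("top",t,(128,230,215,320)),("scene",s,(425,275,520,350))):
        I=c["color"].astype(int);u0,v0,u1,v1=b
        B,G,Rr=[I[v0:v1,u0:u1,k] for k in range(3)]
        m=((Rr-B>12)&(Rr<110)).astype(np.uint8);m=cv2.morphologyEx(m,cv2.MORPH_OPEN,np.ones((2,2)))
        ys,xs=np.nonzero(m);h=cv2.convexHull(np.c_[xs+u0,ys+v0].astype(np.int32))
        print(n,cv2.fitEllipse(h),cv2.fitEllipse(proj(c,rim).astype(np.float32)))
    # holder
    def hp(p):
        x,y,a,fx=p;o,Rj=jig_T(x,y,a);w=lambda v:o+Rj@np.array(v)
        return dict(end=w([-.035,0,.1356]),col=w([-.001,0,.0767]),f1=w([fx+.0425,.03,.01]),f2=w([fx-.0425,-.03,.01]),f3=w([fx+.0425,-.03,.01]),f4=w([fx-.0425,.03,.01]))
    ho=[(t,'end',(324.25,202.5)),(t,'col',(298,217.5)),(s,'end',(307.5,243.7)),(s,'col',(330,271))]
    hr=lambda p:np.concatenate([proj(c,hp(p)[n])[0]-q for c,n,q in ho])
    q=least_squares(lambda p:np.r_[hr(p),p[3]],[.7,.01,1.9,0]);print(np.round(q.x,4),np.round(q.fun,1))
    for n in("f1","f2","f3","f4"):print(n,proj(t,hp(q.x)[n]),proj(s,hp(q.x)[n]))
    np.savez("fit.npz",L=L,F=F,jig=r.x,hol=q.x)
E
python3 fit.py
```

```text
[ 5.9900e-01  2.2460e-01  1.4395e+00  1.5460e-01  8.2000e-03 -2.7000e-03
  4.0000e-04]
[[ 0.4 -1.1]
 [ 0.1 -0.1]
 [ 2.2  0.2]
 [ 2.7  0.9]
 [-1.8 -1.3]
 [-0.2 -3.2]
 [-0.4 -3.4]
 [-1.7 -2.2]
 [-0.3  0.2]
 [-0.1 -0.4]
 [-0.1 -0.1]]
L [0.59820096 0.22195392 0.07      ]
[[-0.04671001 -0.99608263 -0.07508377]
 [ 0.82257476  0.00429003 -0.5686408 ]
 [ 0.56673533 -0.08832323  0.81915204]]
top ((172.25607299804688, 276.55462646484375), (71.3243179321289, 72.73308563232422), 41.170589447021484) ((172.2728729248047, 276.15789794921875), (71.93162536621094, 74.88523864746094), 32.75749206542969)
scene ((469.79071044921875, 304.8915100097656), (40.22895050048828, 72.05938720703125), 74.31082916259766) ((469.88629150390625, 302.2576904296875), (37.66908645629883, 77.26139068603516), 72.92601776123047)
[0.6975 0.0024 1.9317 0.    ] [-2.7 -1.   3.4 -1.6  2.7 -1.4 -0.7 -0.6  0. ]
f1 [[285.2042357  245.61116782]] [[357.0340463  287.98657499]]
f2 [[315.47588448 200.17042697]] [[301.3582658  300.05773184]]
f3 [[273.62098545 216.18285181]] [[346.52189286 313.59421705]]
f4 [[327.30092094 229.18805046]] [[313.27381403 275.38663146]]
```

```bash
sed -i "s/(298,217.5)/(301.3,216.8)/;s/(330,271))\]/(330.5,270))]/" fit.py; python3 fit.py | tail -5
cat >> h.py <<'E'
def delta(P,Rt,s=None):
    """tool-frame shift and turn (deg) from the current pose to world pose P,Rt"""
    from workcell import readout
    s=s or readout.read_state(); R0=R.from_rotvec(s["tcp_rot"])
    v=np.r_[R0.inv().apply(np.asarray(P)-s["tool_pos"]),(R0.inv()*R.from_matrix(Rt)).as_rotvec(degrees=True)]
    return np.round(v,4)
def tool_R(u,yref):
    """tool frame with z = -u and y closest to yref"""
    z=-np.asarray(u)/np.linalg.norm(u);y=yref-z*np.dot(yref,z);y/=np.linalg.norm(y);return np.c_[np.cross(y,z),y,z]
def holder():
    x,y,a=np.load("fit.npz")["hol"][:3]
    Rj=R.from_euler('z',a).as_matrix();return np.array([x,y,.075]),Rj@[-.5,0,np.sqrt(.75)]
E
python3 - <<'E'
from h import *
from workcell import readout
M=R.from_rotvec(readout.read_state()["tcp_rot"]).as_matrix();print(np.round(M,2))
y=R.from_euler('z',-60,degrees=True).apply(M[:,1]);print("yref",y)
m,u=holder();T=tool_R(u,y);print(m,u,np.round(T,3))
print(delta(m+u*.157+[0,0,.03],T))
E
```

```text
[6.9650e-01 5.0000e-04 1.9706e+00 0.0000e+00] [-1.9 -1.1  1.2 -0.4  2.  -1.7 -1.7 -0.5  0. ]
f1 [[287.11434544 246.70094356]] [[356.2330448  286.28012347]]
f2 [[315.54819971 200.11607179]] [[301.26099449 300.05206722]]
f3 [[274.36086424 217.72539835]] [[346.98793321 312.11607308]]
f4 [[328.51011752 228.66340358]] [[311.99080425 275.05949958]]
[[-0.9   0.44 -0.  ]
 [ 0.44  0.9  -0.  ]
 [ 0.   -0.   -1.  ]]
yref [ 0.99741911  0.07176801 -0.00211297]
[6.96466974e-01 5.45296481e-04 7.50000000e-02] [ 0.19462017 -0.46056812  0.8660254 ] [[-0.062  0.979 -0.195]
 [ 0.875  0.147  0.461]
 [ 0.479 -0.142 -0.866]]
[-6.85400e-01 -4.21500e-01  8.60000e-03 -6.80830e+00  3.06116e+01
  5.62853e+01]
```

Call:
jog_arm --deltas '[-0.685,-0.4215,-0.02,-6.8,30.6,56.3,1,-0.685,-0.4215,-0.02,-6.8,30.6,56.3,1,-0.685,-0.4215,-0.02,-6.8,30.6,56.3,1,-0.685,-0.4215,-0.02,-6.8,30.6,56.3,1,-0.685,-0.4215,-0.02,-6.8,30.6,56.3,1,-0.685,-0.4215,-0.02,-6.8,30.6,56.3,1,-0.685,-0.4215,-0.02,-6.8,30.6,56.3,1,-0.685,-0.4215,-0.02,-6.8,30.6,56.3,1]'

```text
time: 0.9
tool_pos: [0.51, 0.2674, 0.2593]
tcp_rot: [-1.771, -1.97, -0.307]
wrist_force: [0.8, 0.7, -0.7]
width: 0.997
grip_force: 0.0
```

```bash
python3 - <<'E'
from h import *
m,u=holder();T=tool_R(u,np.array([1,.07,0]));print(delta(m+u*.157+[0,0,.03],T))
E
```

```text
[-0.3176  0.1671 -0.1835  0.0838 -0.2144 -0.254 ]
```

Call:
jog_arm --deltas '[-0.3176,0.1671,-0.1835,0.1,-0.2,-0.3,1,-0.3176,0.1671,-0.1835,0.1,-0.2,-0.3,1,-0.3176,0.1671,-0.1835,0.1,-0.2,-0.3,1,-0.3176,0.1671,-0.1835,0.1,-0.2,-0.3,1,-0.3176,0.1671,-0.1835,0.1,-0.2,-0.3,1,-0.3176,0.1671,-0.1835,0.1,-0.2,-0.3,1,-0.3176,0.1671,-0.1835,0.1,-0.2,-0.3,1,-0.3176,0.1671,-0.1835,0.1,-0.2,-0.3,1]'

```text
time: 1.7
tool_pos: [0.7274, -0.0672, 0.2417]
tcp_rot: [-1.762, -1.983, -0.303]
wrist_force: [0.0, 0.2, 1.1]
width: 0.997
grip_force: 0.0
```

```bash
cat > snap.py <<'E'
import sys
from h import *
from workcell import readout, read_camera
n,o=sys.argv[1:3];c=read_camera(n);cv2.imwrite(f"pics/{o}.png",c["color"]);np.savez(o+".npz",**c)
s=readout.read_state();print(s["time"],s["tool_pos"],s["q"]);print({k:v for k,v in c.items() if k!="color"})
R0=R.from_rotvec(s["tcp_rot"]);print("cam in tool",R0.inv().apply(c["origin"]-s["tool_pos"]))
m,u=holder();print("mouth",proj(c,m),"end",proj(c,m+.07*u), "tcp",proj(c,s["tool_pos"]));T=tool_R(u,np.array([1,.07,0]));print(delta(m+u*.037,T))
E
python3 snap.py wrist w1
```

```text
1.75 [ 0.73054897 -0.07463141  0.23819701] [-0.30599601  0.57930345  1.26843536  0.38749374  1.64151388 -0.45850432]
{'fx': 344.9664753730589, 'fy': 344.9664753730589, 'cx': 321.44685710122087, 'cy': 237.7190605718156, 'origin': array([ 0.746875  , -0.06776407,  0.38074282]), 'attitude': array([-2.89497834, -0.20001939,  0.23204207])}
cam in tool [ 0.07264641 -0.00298452 -0.1238814 ]
mouth [[325.99102102 238.81349721]] end [[327.02636206 264.32339762]] tcp [[329.03349452 334.08288732]]
[-0.0095  0.0005  0.1456  0.1303  0.323   0.0085]
```

View pics/w1.png

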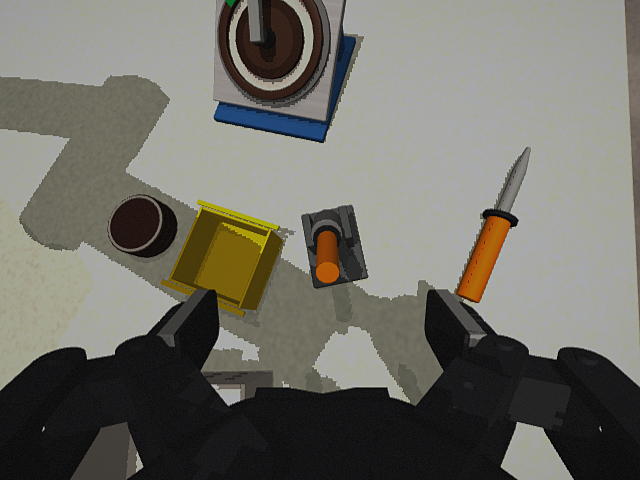

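The wrist view shows the orange handle end at ≈(327,271), the sleeve mouth near (325,231), the jig at top and the decoy at (487,230). The lean looks a few mm off, so I'll refit from the orange silhouettes in all three views.

```bash
python3 snap.py wrist w2 | tail -3; cat > sty.py <<'E'
from h import *
D=np.array([[np.cos(a),np.sin(a)] for a in np.linspace(0,2*np.pi,24,endpoint=False)])
th=np.linspace(0,2*np.pi,40)
def sup_obs(c,box):
    u0,v0,u1,v1=box;I=c["color"][v0:v1,u0:u1];h=cv2.cvtColor(I,cv2.COLOR_BGR2HSV)
    m=((h[...,0]>=4)&(h[...,0]<=17)&(h[...,1]>150)&(h[...,2]>70)).astype(np.uint8)
    n,l,st,_=cv2.connectedComponentsWithStats(m);k=1+np.argmax(st[1:,4]);ys,xs=np.nonzero(l==k)
    return (np.c_[xs+u0,ys+v0]@D.T).max(0)+.3, st[k]
def cyl(m,u,a,b,r=.009):
    e1=np.cross(u,[1,0,0]);e1/=np.linalg.norm(e1);e2=np.cross(u,e1);ring=r*(np.cos(th)[:,None]*e1+np.sin(th)[:,None]*e2)
    return np.r_[m+a*u+ring,m+b*u+ring]
def axis(p):
    x,y,yaw,s,lean=p[:5];Rj=R.from_euler('z',yaw).as_matrix()
    u=Rj@[-np.sin(lean),0,np.cos(lean)];return np.array([x,y,.075])+s*u,u
if __name__=="__main__":
    V=[(load("top0"),(290,190,335,235)),(load("scene0"),(295,230,340,280)),(load("w2"),(290,190,370,300))]
    O=[sup_obs(*v) for v in V];print([o[1] for o in O])
    def res(p):
        m,u=axis(p);return np.concatenate([((proj(c,cyl(m,u,.004,.070))@D.T).max(0)-o[0]) for (c,_),o in zip(V,O)]+[[p[3]*PS,(p[4]-np.pi/6)*PL]])
    for PS,PL in((1e5,1e5),(100,100)):
        r=least_squares(res,[.6965,0,1.97,0,np.pi/6],loss='soft_l1',x_scale=[.01,.01,.1,.01,.1]);print(np.round(r.x,4),[np.round(np.sqrt((e**2).mean()),2) for e in r.fun[:72].reshape(3,24)])
        if PS>1e4: best=r.x
        print(np.round(r.fun[48:72],1))
    f=dict(np.load("fit.npz"));f["hol"]=best;np.savez("fit.npz",**f)
E
python3 sty.py
```

```text
cam in tool [ 0.06215052  0.00049815 -0.12599157]
mouth [[322.7228961  228.85678445]] end [[323.23500277 252.17492287]] tcp [[319.41847607 305.25258989]]
[-0.0128  0.0023  0.144  -0.0181  0.162  -0.0025]
[array([  8,   8,  30,  23, 285], dtype=int32), array([  9,  10,  29,  33, 318], dtype=int32), array([  22,   30,   24,   51, 1011], dtype=int32)]
[ 6.9730e-01  1.0000e-04  1.9396e+00 -0.0000e+00  5.2360e-01] [np.float64(1.13), np.float64(1.26), np.float64(2.99)]
[ 0.  -2.1 -3.4 -4.3 -5.5 -5.9 -5.2 -5.6 -5.  -4.1 -2.2 -0.9  1.4 -0.5
 -0.7 -1.1 -1.2 -1.4 -1.1 -0.7 -0.6 -0.4 -0.1  0.3]
[ 6.9690e-01  7.0000e-04  1.9157e+00 -2.5000e-03  6.1390e-01] [np.float64(1.19), np.float64(0.85), np.float64(0.42)]
[ 0.3 -0.4 -0.4 -0.3 -0.8 -0.8 -0.1 -0.7 -0.8 -0.8 -0.1 -0.1  0.6  0.
  0.1 -0.2 -0.2 -0.4 -0.2  0.2  0.1  0.1  0.1  0.2]
```

```bash
sed -i 's/best=r.x$/pass/; s/f\["hol"\]=best/f["hol"]=r.x/' sty.py; python3 sty.py >/dev/null; cat >> h.py <<'E'
def stylus0():
    from sty import axis
    return axis(np.load("fit.npz")["hol"])
E
cat > d.py <<'E'
import sys
from h import *
m,u=stylus0();T=tool_R(u,np.array([1,.07,0]));print(m,u,delta(m+u*(.037+float(sys.argv[1])),T))
E
python3 d.py .06
```

```text
[0.69642592 0.00206851 0.07298724] [ 0.19475399 -0.54210401  0.81743142] [-2.1800e-02  2.3000e-03  8.6900e-02 -3.4160e-01  5.5928e+00 -8.7870e-01]
```

Call:
jog_arm --deltas '[-0.0218,0.0023,0.03,-0.3,5.6,-0.9,0.3,-0.0218,0.0023,0.06,-0.3,5.6,-0.9,0.3,-0.0218,0.0023,0.087,-0.3,5.6,-0.9,0.3,-0.0218,0.0023,0.087,-0.3,5.6,-0.9,0.3,-0.0218,0.0023,0.087,-0.3,5.6,-0.9,0.3]'

```text
time: 2.3
tool_pos: [0.7131, -0.0435, 0.1562]
tcp_rot: [-1.701, -1.93, -0.391]
wrist_force: [0.4, -0.1, 1.0]
width: 0.649
grip_force: 0.0
```

```bash
python3 d.py 0;python3 snap.py wrist w3 | tail -3; sed -i 's/load("w2"),(290,190,370,300)/load("w3"),(270,150,390,330)/' sty.py; python3 sty.py; python3 d.py 0
```

```text
[0.69642592 0.00206851 0.07298724] [ 0.19475399 -0.54210401  0.81743142] [-0.0082  0.0018  0.059  -0.1997 -0.096   0.3816]
cam in tool [ 0.06429297 -0.00100162 -0.12291273]
mouth [[325.34499314 258.88585901]] end [[323.4601192  293.72435853]] tcp [[325.08763357 315.26516424]]
[-5.3000e-03  1.0000e-04  5.8500e-02 -1.2244e+00 -5.0602e+00  1.1962e+00]
[array([  8,   8,  30,  23, 285], dtype=int32), array([  9,  10,  29,  33, 318], dtype=int32), array([  39,   97,   36,   76, 2226], dtype=int32)]
[ 6.9750e-01 -4.0000e-04  1.9301e+00 -0.0000e+00  5.2360e-01] [np.float64(1.25), np.float64(1.31), np.float64(4.17)]
[ 0.6 -2.5 -4.4 -6.5 -7.5 -8.4 -7.9 -7.5 -6.2 -5.2 -2.6 -0.6  2.6 -0.9
 -1.3 -1.5 -2.  -2.3 -1.8 -2.1 -1.4 -0.8 -0.2  0.1]
[ 6.9700e-01  7.0000e-04  1.9123e+00 -2.6000e-03  6.2230e-01] [np.float64(1.28), np.float64(0.87), np.float64(0.46)]
[ 1.   0.1  0.2 -0.6 -0.5 -0.9 -0.5 -0.5 -0.1 -0.5  0.3  0.1  1.1 -0.
  0.   0.2 -0.1 -0.4  0.  -0.4  0.1  0.2  0.3  0.1]
[0.69650142 0.00212294 0.07290063] [ 0.19522852 -0.54925554  0.81252949] [-0.0089  0.0009  0.0609 -0.0526  0.4732  0.3725]
```

View pics/w3.png

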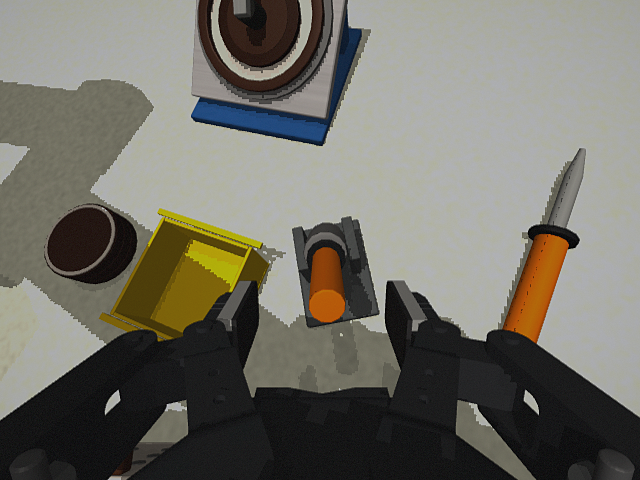

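The wrist view shows the handle end at ≈(327,306), centred between the fingers. The fit is consistent: the stylus leans about 35° in its loose bore. Next I descend and grip.

Call:
jog_arm --deltas '[-0.009,0.001,0.015,0,0.4,0.3,0,-0.009,0.001,0.03,0,0.4,0.3,0,-0.009,0.001,0.045,0,0.4,0.3,0,-0.009,0.001,0.06,0,0.4,0.3,0,-0.009,0.001,0.06,0,0.4,0.3,0,-0.009,0.001,0.06,0,0.4,0.3,0,-0.009,0.001,0.06,0,0.4,0.3,0]'

```text
time: 3.05
tool_pos: [0.7039, -0.019, 0.1029]
tcp_rot: [-1.704, -1.922, -0.397]
wrist_force: [1.0, 0.1, -0.1]
width: 0.499
grip_force: 0.0
```

```bash
python3 d.py 0
```

```text
[0.69650142 0.00212294 0.07290063] [ 0.19522852 -0.54925554  0.81252949] [ 0.0007 -0.      0.0004 -0.0527  0.0688  0.045 ]
```

Excellent alignment. Closing.

Call:
jog_arm --deltas '[0,0,0,0,0,0,-1,0,0,0,0,0,0,-1,0,0,0,0,0,0,-1,0,0,0,0,0,0,-1,0,0,0,0,0,0,-1,0,0,0,0,0,0,-1,0,0,0,0,0,0,-1,0,0,0,0,0,0,-1]' --squeeze 60

```text
time: 3.85
tool_pos: [0.7039, -0.0194, 0.1031]
tcp_rot: [-1.704, -1.922, -0.397]
wrist_force: [1.1, -3.6, 5.7]
width: 0.193
grip_force: 58.4
```

```bash
python3 - <<'E'
from h import *
from workcell import readout
s=readout.read_state();print(s["tool_pos"],s["width"],s["grip_force"],s["wrist_force"])
np.savez("grasp.npz",p=s["tool_pos"],r=s["tcp_rot"])
R0=R.from_rotvec(s["tcp_rot"])
f=np.load("fit.npz");yaw=f["hol"][2];h=R.from_euler('z',yaw).as_matrix()@[-.5,0,.75**.5]
print("holder axis in tool",R0.inv().apply(h))
m,u=stylus0();print("sty axis in tool",R0.inv().apply(u),"tip",R0.inv().apply(m-.06*u-s["tool_pos"]))
E
```

```text
[ 0.70393979 -0.01939413  0.10310957] 0.19301840745377413 58.43734323978424 [ 1.13632303 -3.60628802  5.6796265 ]
holder axis in tool [ 0.09476068 -0.02212398 -0.99525421]
sty axis in tool [-1.38741156e-03 -4.31017205e-04 -9.99998945e-01] tip [1.04578193e-03 3.93659356e-05 9.78148426e-02]
```

Call:
jog_arm --deltas '[0.001,0,-0.01,0,0,0,-1,0.002,0,-0.02,0,0,0,-1,0.003,-0.001,-0.03,0,0,0,-1,0.004,-0.001,-0.04,0,0,0,-1,0.005,-0.001,-0.05,0,0,0,-1,0.006,-0.001,-0.065,0,0,0,-1,0.008,-0.002,-0.085,0,0,0,-1,0.012,-0.002,-0.125,0,0,0,-1]'

```text
time: 4.65
tool_pos: [0.7235, -0.0771, 0.2094]
tcp_rot: [-1.7, -1.917, -0.391]
wrist_force: [0.3, 0.1, -0.1]
width: 0.192
grip_force: 58.7
```

```bash
cat > j.py <<'E'
import sys
from h import *
f=np.load("fit.npz");L,F=f["L"],f["F"];n=F[:,2]
def seamP(i,h=.002,r=.046):
    a=np.radians(45+33.75*i);return L+F@[r*np.cos(a),r*np.sin(a),h]
T=tool_R(n,np.array([1,.07,0]))
if __name__=="__main__":
    h=float(sys.argv[1]);print("seam0",seamP(0),"n",n);print(delta(seamP(0)+n*(h+.0978),T))
E
python3 j.py .10
```

```text
seam0 [0.56413197 0.247712   0.08719957] n [-0.07508377 -0.5686408   0.81915204]
[  0.2064  -0.1416   0.1198 -16.0237  -0.3032  -0.1105]
```

Call:
jog_arm --deltas '[0.03,-0.02,0,-4,0,0,-1,0.075,-0.05,0.02,-8,0,0,-1,0.12,-0.085,0.055,-12,-0.2,0,-1,0.165,-0.115,0.09,-16,-0.3,-0.1,-1,0.2,-0.14,0.115,-16,-0.3,-0.1,-1,0.2065,-0.1415,0.12,-16,-0.3,-0.1,-1,0.2065,-0.1415,0.12,-16,-0.3,-0.1,-1,0.2065,-0.1415,0.12,-16,-0.3,-0.1,-1]'

```text
time: 5.45
tool_pos: [0.5508, 0.1356, 0.2505]
tcp_rot: [-1.875, -1.946, -0.69]
wrist_force: [0.5, 0.1, -1.2]
width: 0.195
grip_force: 58.9
```

```bash
python3 j.py .1; python3 snap.py wrist w4 >/dev/null; python3 - <<'E'
from j import *
c=load("w4");im=c["color"].copy()
th=np.linspace(0,2*np.pi,60)
for r,h in((.062,.008),(.052,.008),(.04,.008)):
    for p in proj(c,L+(F@np.array([r*np.cos(th),r*np.sin(th),h+0*th])).T): cv2.circle(im,(int(p[0]),int(p[1])),1,(255,255,0),-1)
for i in range(9): cv2.circle(im,tuple(int(x) for x in proj(c,seamP(i))[0]),2,(255,0,255),-1)
print([np.round(proj(c,seamP(i))[0]) for i in (0,2,4,6,8)])
cv2.imwrite("pics/w4o.png",im)
E
```

```text
seam0 [0.56413197 0.247712   0.08719957] n [-0.07508377 -0.5686408   0.81915204]
[-0.0009 -0.0017  0.0007  0.3434  0.1352  0.2872]
[array([319., 216.]), array([308., 265.]), array([350., 293.]), array([394., 267.]), array([387., 217.])]
```

View pics/w4o.png

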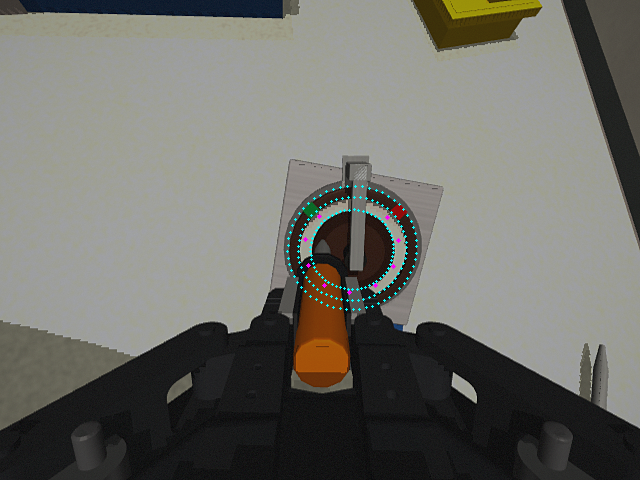

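The overlay matches the groove to within a few px. The tip is visible near (322,245), green at (310,210) and red at (400,213). I'll quantify the residuals.

```bash
cat > lid.py <<'E'
from j import *
V=[("top0",(128,230,215,320)),("scene0",(425,275,530,350)),("w4",(270,170,440,330))]
obs=[]
for n,(u0,v0,u1,v1) in V:
    c=load(n);h=cv2.cvtColor(c["color"],cv2.COLOR_BGR2HSV)[v0:v1,u0:u1].astype(int)
    for nm,m in(("grn",(abs(h[...,0]-60)<15)&(h[...,1]>120)&(h[...,2]>50)),("red",((h[...,0]<4)|(h[...,0]>175))&(h[...,1]>180)&(h[...,2]>100))):
        ys,xs=np.nonzero(m)
        if len(xs)>5: obs.append((n,c,1 if nm=="grn" else -1,np.array([np.median(xs)+u0,np.median(ys)+v0]),len(xs)))
def model(p):
    a,cl=p[3],p[4];Fq=face(a,cl);return np.array(p[:3])+0,Fq
jig=np.load("fit.npz")["jig"]
def res(p):
    Lq,Fq=model(p);return np.concatenate([proj(c,Lq+Fq@[.057*C,g*.057*C,.008])[0]-q for n,c,g,q,k in obs]+[[(p[2]-.07)*1000,(p[3]-jig[2])*50]])
C=.5**.5
p0=[*L,jig[2],jig[3]]
for (n,c,g,q,k),e in zip(obs,np.array(res(p0))[:-2].reshape(-1,2)):print(n,g,q,k,np.round(e,1))
r=least_squares(res,p0);print(p0,"\n",np.round(r.x,4),np.round(r.fun,1))
# wrist rim boundary: residual along rays from centre
c=load("w4");I=c["color"].astype(int)
for nm,Lq,Fq in(("old",L,F),("new",*model(r.x))):
  out=[]
  for a in range(-100,101,20):
    rr=np.arange(.05,.072,.0002);P=Lq+(Fq@np.array([rr*np.cos(np.radians(a)),rr*np.sin(np.radians(a)),.008+0*rr])).T
    uv=proj(c,P).astype(np.float32);g=cv2.remap(c["color"],uv[:,:1],uv[:,1:],cv2.INTER_LINEAR)[:,0].astype(int).sum(1)
    gr=np.diff(cv2.GaussianBlur(g.astype(np.float32)[:,None],(1,9),2)[:,0]);inn=rr[:45][np.argmin(gr[:45])];
    out.append((a,round(inn*1000,1),round(rr[45:][np.argmax(gr[45:])]*1000,1)))
  print(nm,out)
from workcell import readout
s=readout.read_state();print("tip pred",proj(c,s["tool_pos"]+R.from_rotvec(s["tcp_rot"]).apply([0,0,.0978])))
E
python3 lid.py
```

```text
top0 1 [149. 302.] 41 [ 0.5 -0.4]
top0 -1 [149.5 251.5] 38 [0.4 0.4]
scene0 -1 [477. 317.] 27 [0.7 0.7]
w4 1 [311. 210.] 147 [-0.2 -1. ]
w4 -1 [398. 211.] 149 [-0.8 -0.7]
[np.float64(0.5982009625701661), np.float64(0.22195392496965188), np.float64(0.07), np.float64(1.439514994418525), np.float64(0.15460199271614292)] 
 [0.5985 0.2213 0.0703 1.4368 0.1578] [ 0.8 -0.6  0.7  0.2  0.3  0.5  0.1 -0.5 -0.4 -0.2  0.3 -0.1]
old [(-100, np.float64(50.8), np.float64(66.0)), (-80, np.float64(51.2), np.float64(61.8)), (-60, np.float64(50.6), np.float64(66.8)), (-40, np.float64(51.4), np.float64(67.2)), (-20, np.float64(51.2), np.float64(68.0)), (0, np.float64(58.0), np.float64(68.8)), (20, np.float64(50.8), np.float64(68.2)), (40, np.float64(50.8), np.float64(67.8)), (60, np.float64(50.8), np.float64(67.0)), (80, np.float64(50.6), np.float64(61.2)), (100, np.float64(50.6), np.float64(66.2))]
new [(-100, np.float64(50.4), np.float64(65.4)), (-80, np.float64(50.8), np.float64(61.4)), (-60, np.float64(50.8), np.float64(66.4)), (-40, np.float64(51.4), np.float64(67.0)), (-20, np.float64(51.6), np.float64(68.4)), (0, np.float64(51.2), np.float64(69.4)), (20, np.float64(51.4), np.float64(68.8)), (40, np.float64(51.4), np.float64(68.4)), (60, np.float64(51.0), np.float64(67.6)), (80, np.float64(50.8), np.float64(61.4)), (100, np.float64(50.8), np.float64(66.6))]
tip pred [[323.78774118 246.41118343]]
```

```bash
cat >> lid.py <<'E'
f=dict(np.load("fit.npz"));f["L"],f["F"]=model(r.x);np.savez("fit.npz",**f)
E
python3 lid.py >/dev/null; python3 j.py .012
```

```text
seam0 [0.56443832 0.24706263 0.08742784] n [-0.07661676 -0.56843628  0.81915204]
[-3.000e-04 -3.100e-03  8.840e-02  3.093e-01  1.366e-01  2.310e-01]
```

Call:
jog_arm --deltas '[0,-0.003,0.02,0.3,0.1,0.2,-1,0,-0.003,0.04,0.3,0.1,0.2,-1,0,-0.003,0.06,0.3,0.1,0.2,-1,-0.0003,-0.0031,0.075,0.3,0.1,0.2,-1,-0.0003,-0.0031,0.086,0.3,0.1,0.2,-1,-0.0003,-0.0031,0.0884,0.3,0.1,0.2,-1,-0.0003,-0.0031,0.0884,0.3,0.1,0.2,-1,-0.0003,-0.0031,0.0884,0.3,0.1,0.2,-1]'

```text
time: 6.3
tool_pos: [0.556, 0.1845, 0.1769]
tcp_rot: [-1.876, -1.939, -0.684]
wrist_force: [-0.2, 0.7, -1.1]
width: 0.194
grip_force: 58.9
```

```bash
python3 j.py 0; for n in scene wrist; do python3 snap.py $n ${n}5 >/dev/null; done; python3 - <<'E'
from h import *
a=load("scene5")["color"][265:355,420:540];b=load("wrist5")["color"][150:330,240:480]
cv2.imwrite("pics/c5.png",np.hstack([cv2.resize(x,(400,300),interpolation=cv2.INTER_CUBIC) for x in(a,b)]))
from j import *
print(proj(load("scene5"),seamP(0)),proj(load("wrist5"),seamP(0)))
E
```

```text
seam0 [0.56443832 0.24706263 0.08742784] n [-0.07661676 -0.56843628  0.81915204]
[ 0.0004  0.0001  0.0117 -0.0062  0.013  -0.04  ]
[[496.65920581 294.55605049]] [[322.13767216 240.00204184]]
```

View pics/c5.png

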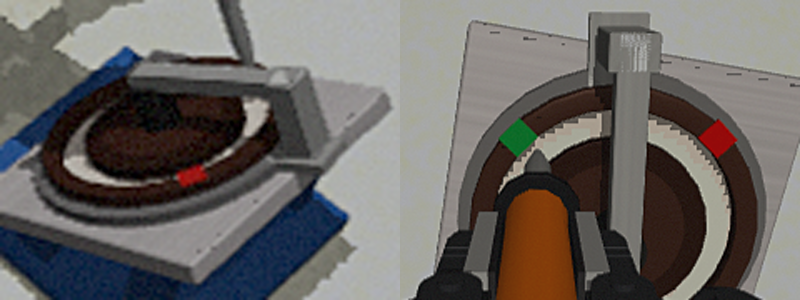

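The wrist crop shows the tip over the white groove beside the green mark, at about (324,241) px against the expected (322,240). Lowering slowly.

Call:
jog_arm --deltas '[0.0004,0,0.002,0,0,0,-1,0.0004,0,0.004,0,0,0,-1,0.0004,0,0.006,0,0,0,-1,0.0004,0,0.008,0,0,0,-1,0.0004,0,0.0095,0,0,0,-1,0.0004,0,0.0105,0,0,0,-1,0.0004,0,0.0105,0,0,0,-1,0.0004,0,0.0105,0,0,0,-1]'

```text
time: 7.2
tool_pos: [0.5561, 0.1911, 0.1678]
tcp_rot: [-1.875, -1.938, -0.683]
wrist_force: [-0.3, -0.0, -0.6]
width: 0.19
grip_force: 58.9
```

Call:
jog_arm --deltas '[0,0,0.0005,0,0,0,-1,0,0,0.001,0,0,0,-1,0,0,0.0015,0,0,0,-1,0,0,0.0015,0,0,0,-1]'

```text
time: 7.6
tool_pos: [0.5562, 0.192, 0.1665]
tcp_rot: [-1.875, -1.938, -0.683]
wrist_force: [-0.0, -0.0, -1.0]
width: 0.195
grip_force: 58.9
```

```bash
python3 j.py 0
```

```text
seam0 [0.56443832 0.24706263 0.08742784] n [-0.07661676 -0.56843628  0.81915204]
[ 0.0001  0.0009 -0.0011 -0.0777  0.0119 -0.0703]
```

Call:
jog_arm --deltas '[0,0,0.0003,0,0,0,-1,0,0,0.0006,0,0,0,-1,0,0,0.0009,0,0,0,-1,0,0,0.0009,0,0,0,-1]'

```text
time: 8.0
tool_pos: [0.5563, 0.1925, 0.1658]
tcp_rot: [-1.875, -1.938, -0.683]
wrist_force: [0.9, 0.6, -0.5]
width: 0.193
grip_force: 58.9
```

Call:
jog_arm --deltas '[0,0,0.0003,0,0,0,-1,0,0,0.0006,0,0,0,-1,0,0,0.0009,0,0,0,-1,0,0,0.0009,0,0,0,-1]'

```text
time: 8.4
tool_pos: [0.5563, 0.193, 0.165]
tcp_rot: [-1.875, -1.938, -0.683]
wrist_force: [-0.9, -0.3, -0.9]
width: 0.195
grip_force: 58.9
```

Call:
jog_arm --deltas '[0,0,0.0004,0,0,0,-1,0,0,0.0008,0,0,0,-1,0,0,0.0012,0,0,0,-1,0,0,0.0012,0,0,0,-1]'

```text
time: 8.8
tool_pos: [0.5565, 0.1936, 0.1643]
tcp_rot: [-1.875, -1.939, -0.683]
wrist_force: [-1.0, -1.5, -0.5]
width: 0.195
grip_force: 59.1
```

```bash
python3 j.py 0; python3 -c "
from workcell import readout;print(readout.read_state()['wrist_force'])"
```

```text
seam0 [0.56443832 0.24706263 0.08742784] n [-0.07661676 -0.56843628  0.81915204]
[ 0.0001  0.0007 -0.0039 -0.063   0.0132 -0.0517]
[-0.95942299 -1.46817566 -0.46517539]
```

Call:
jog_arm --deltas '[0,0,0.0004,0,0,0,-1,0,0,0.0008,0,0,0,-1,0,0,0.0008,0,0,0,-1]'

```text
time: 9.1
tool_pos: [0.5568, 0.1939, 0.164]
tcp_rot: [-1.875, -1.939, -0.684]
wrist_force: [-2.1, -4.2, 4.1]
width: 0.194
grip_force: 59.6
```

Call:
jog_arm --deltas '[0,0,0.0004,0,0,0,-1,0,0,0.0008,0,0,0,-1,0,0,0.0008,0,0,0,-1]'

```text
time: 9.4
tool_pos: [0.557, 0.1941, 0.1638]
tcp_rot: [-1.875, -1.94, -0.684]
wrist_force: [-3.0, -6.7, 8.0]
width: 0.194
grip_force: 60.1
```

Contact with the floor is felt (about 10 N, stiffness about 6 N/mm). I'll back off to just above the floor and compute the arc.

Call:
jog_arm --deltas '[0,0,-0.0014,0,0,0,-1,0,0,-0.0026,0,0,0,-1,0,0,-0.0026,0,0,0,-1,0,0,-0.0026,0,0,0,-1]'

```text
time: 9.8
tool_pos: [0.5561, 0.1933, 0.1644]
tcp_rot: [-1.875, -1.938, -0.682]
wrist_force: [-0.0, -0.1, -0.3]
width: 0.196
grip_force: 58.8
```

```bash
python3 j.py 0; python3 - <<'E'
from j import *
from workcell import readout
s=readout.read_state();print(s["wrist_force"]);T0=R.from_rotvec(s["tcp_rot"]).as_matrix()
P=lambda k:T0.T@F@(.046*np.array([np.cos(np.radians(45+5*k)),np.sin(np.radians(45+5*k)),0]))
for b in range(0,54,8):
    print(b,[tuple(np.round((P(k)-P(b))*1000,1)) for k in range(b+1,min(b+8,54)+1)])
E
```

```text
seam0 [0.56443832 0.24706263 0.08742784] n [-0.07661676 -0.56843628  0.81915204]
[ 0.0002  0.0011 -0.0035 -0.105   0.0057 -0.0892]
[-0.03286003 -0.05484323 -0.25728061]
0 [(np.float64(-2.9), np.float64(-2.7), np.float64(0.0)), (np.float64(-6.1), np.float64(-5.2), np.float64(0.0)), (np.float64(-9.5), np.float64(-7.4), np.float64(0.0)), (np.float64(-13.0), np.float64(-9.3), np.float64(0.0)), (np.float64(-16.7), np.float64(-10.8), np.float64(0.0)), (np.float64(-20.5), np.float64(-12.1), np.float64(0.0)), (np.float64(-24.4), np.float64(-13.0), np.float64(0.0)), (np.float64(-28.4), np.float64(-13.5), np.float64(0.0))]
8 [(np.float64(-4.0), np.float64(-0.2), np.float64(0.0)), (np.float64(-8.0), np.float64(-0.1), np.float64(0.0)), (np.float64(-12.0), np.float64(0.4), np.float64(0.0)), (np.float64(-15.9), np.float64(1.3), np.float64(-0.0)), (np.float64(-19.8), np.float64(2.4), np.float64(-0.0)), (np.float64(-23.5), np.float64(3.9), np.float64(-0.0)), (np.float64(-27.1), np.float64(5.8), np.float64(-0.0)), (np.float64(-30.5), np.float64(7.9), np.float64(-0.0))]
16 [(np.float64(-3.2), np.float
[... 1391 characters left out ...]
, np.float64(2.8), np.float64(-0.0)), (np.float64(11.4), np.float64(3.7), np.float64(-0.0)), (np.float64(15.4), np.float64(4.3), np.float64(-0.0)), (np.float64(19.4), np.float64(4.5), np.float64(-0.0)), (np.float64(23.4), np.float64(4.3), np.float64(-0.0)), (np.float64(27.4), np.float64(3.8), np.float64(-0.0)), (np.float64(31.3), np.float64(3.0), np.float64(-0.0))]
48 [(np.float64(3.8), np.float64(-1.2), np.float64(0.0)), (np.float64(7.6), np.float64(-2.7), np.float64(0.0)), (np.float64(11.1), np.float64(-4.5), np.float64(0.0)), (np.float64(14.5), np.float64(-6.6), np.float64(0.0)), (np.float64(17.7), np.float64(-9.0), np.float64(0.0)), (np.float64(20.7), np.float64(-11.7), np.float64(0.0))]
```

Call:
jog_arm --deltas '[-0.0029,-0.0022,0,0,0,0,-1,-0.0061,-0.0042,0,0,0,0,-1,-0.0094,-0.0064,0,0,0,0,-1,-0.0129,-0.0083,0,0,0,0,-1,-0.0166,-0.0098,0,0,0,0,-1,-0.0204,-0.0111,0,0,0,0,-1,-0.0243,-0.012,0,0,0,0,-1,-0.0283,-0.0125,0,0,0,0,-1]'

```text
time: 10.6
tool_pos: [0.5455, 0.1695, 0.1476]
tcp_rot: [-1.875, -1.938, -0.683]
wrist_force: [0.4, -0.4, -0.4]
width: 0.193
grip_force: 58.8
```

```bash
cat > lp.py <<'E'
from j import *
from workcell import readout
s=readout.read_state();T0=R.from_rotvec(s["tcp_rot"]).apply([0,0,.0953]);e=F.T@(s["tool_pos"]+T0-L)
print("r %.4f ang %.1f h %.4f"%(np.hypot(e[0],e[1]),np.degrees(np.arctan2(e[1],e[0]))%360,e[2]),s["wrist_force"],s["time"],"tilt",np.degrees(np.arccos(-R.from_rotvec(s["tcp_rot"]).apply([0,0,1])@n)))
E
python3 lp.py
```

```text
r 0.0459 ang 85.5 h 0.0015 [ 0.41342567 -0.42839409 -0.36543636] 10.6 tilt 0.06518716447153504
```

Call:
jog_arm --deltas '[-0.004,-0.0002,0,0,0,0,-1,-0.008,-0.0001,0,0,0,0,-1,-0.012,0.0004,0,0,0,0,-1,-0.0159,0.0013,0,0,0,0,-1,-0.0198,0.0024,0,0,0,0,-1,-0.0235,0.0039,0,0,0,0,-1,-0.0271,0.0058,0,0,0,0,-1,-0.0305,0.0079,0,0,0,0,-1]'

```text
time: 11.4
tool_pos: [0.5554, 0.1445, 0.1311]
tcp_rot: [-1.875, -1.938, -0.683]
wrist_force: [-0.1, 0.8, -1.3]
width: 0.191
grip_force: 58.8
```

```bash
python3 lp.py
```

```text
r 0.0459 ang 125.6 h 0.0015 [-0.09340088  0.78325765 -1.25885437] 11.4 tilt 0.06963492914676833
```

Call:
jog_arm --deltas '[-0.0032,0.0024,0,0,0,0,-1,-0.0062,0.0051,0,0,0,0,-1,-0.0089,0.008,0,0,0,0,-1,-0.0114,0.0112,0,0,0,0,-1,-0.0136,0.0146,0,0,0,0,-1,-0.0155,0.0181,0,0,0,0,-1,-0.017,0.0218,0,0,0,0,-1,-0.0183,0.0256,0,0,0,0,-1]'

```text
time: 12.2
tool_pos: [0.582, 0.1296, 0.1233]
tcp_rot: [-1.875, -1.938, -0.683]
wrist_force: [0.7, -0.1, -0.9]
width: 0.199
grip_force: 58.8
```

```bash
python3 lp.py
```

```text
r 0.0461 ang 165.6 h 0.0015 [ 0.6702562  -0.12600035 -0.92624837] 12.2 tilt 0.07178136783709571
```

Call:
jog_arm --deltas '[-0.0009,0.0039,0,0,0,0,-1,-0.0015,0.0079,0,0,0,0,-1,-0.0017,0.0119,0,0,0,0,-1,-0.0015,0.0159,0,0,0,0,-1,-0.001,0.0199,0,0,0,0,-1,-0.0002,0.0238,0,0,0,0,-1,0.001,0.0276,0,0,0,0,-1,0.0025,0.0314,0,0,0,0,-1]'

```text
time: 13.0
tool_pos: [0.6131, 0.132, 0.1278]
tcp_rot: [-1.875, -1.938, -0.683]
wrist_force: [-1.2, -0.4, -0.9]
width: 0.193
grip_force: 58.8
```

```bash
python3 lp.py
```

```text
r 0.0461 ang 205.6 h 0.0014 [-1.16834303 -0.38197645 -0.90752899] 13.0 tilt 0.07171971267502364
```

Call:
jog_arm --deltas '[0.0018,0.0036,0,0,0,0,-1,0.004,0.007,0,0,0,0,-1,0.0064,0.0102,0,0,0,0,-1,0.0091,0.0132,0,0,0,0,-1,0.012,0.0159,0,0,0,0,-1,0.0152,0.0184,0,0,0,0,-1,0.0185,0.0206,0,0,0,0,-1,0.0221,0.0224,0,0,0,0,-1]'

```text
time: 13.8
tool_pos: [0.634, 0.1504, 0.1425]
tcp_rot: [-1.875, -1.938, -0.683]
wrist_force: [-0.1, 0.0, -0.6]
width: 0.195
grip_force: 58.8
```

```bash
python3 lp.py
```

```text
r 0.0461 ang 245.5 h 0.0014 [-0.09156111  0.04717296 -0.64370612] 13.8 tilt 0.07111773796405697
```

Call:
jog_arm --deltas '[0.0037,0.0016,0,0,0,0,-1,0.0075,0.0028,0,0,0,0,-1,0.0114,0.0037,0,0,0,0,-1,0.0154,0.0043,0,0,0,0,-1,0.0194,0.0045,0,0,0,0,-1,0.0234,0.0043,0,0,0,0,-1,0.0274,0.0038,0,0,0,0,-1,0.0313,0.003,0,0,0,0,-1]'

```text
time: 14.6
tool_pos: [0.6349, 0.1762, 0.1604]
tcp_rot: [-1.875, -1.938, -0.683]
wrist_force: [1.1, -0.1, -0.5]
width: 0.193
grip_force: 58.8
```

```bash
python3 lp.py
```

```text
r 0.0461 ang 285.4 h 0.0014 [ 1.07950638 -0.09398993 -0.46651524] 14.6 tilt 0.07364726877390528
```

Call:
jog_arm --deltas '[0.0038,-0.0012,0,0,0,0,-1,0.0076,-0.0027,0,0,0,0,-1,0.0111,-0.0045,0,0,0,0,-1,0.0145,-0.0066,0,0,0,0,-1,0.0177,-0.009,0,0,0,0,-1,0.0207,-0.0117,0,0,0,0,-1,0.0207,-0.0117,0,0,0,0,-1,0.0207,-0.0117,0,0,0,0,-1]'

```text
time: 15.4
tool_pos: [0.6222, 0.193, 0.1709]
tcp_rot: [-1.875, -1.939, -0.683]
wrist_force: [0.4, -0.0, -0.2]
width: 0.195
grip_force: 58.8
```

```bash
python3 lp.py; for n in scene wrist; do python3 snap.py $n ${n}6 >/dev/null; done; python3 - <<'E'
from h import *
a=load("scene6")["color"][250:355,410:550];b=load("wrist6")["color"][150:330,200:440]
cv2.imwrite("pics/c6.png",np.hstack([cv2.resize(x,(400,300),interpolation=cv2.INTER_CUBIC) for x in(a,b)]))
E
```

```text
r 0.0461 ang 314.9 h 0.0014 [ 0.42142333 -0.01299425 -0.16978036] 15.4 tilt 0.06699311376119342
```

View pics/c6.png

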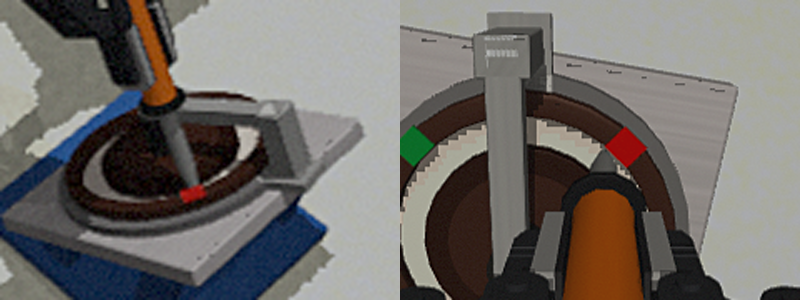

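Left crop: the tip is in the groove at the red mark (≈(190,190) in the crop). Right crop: the tip is beside red. Lifting straight out, then returning to the holder.

Call:
jog_arm --deltas '[0,0,-0.004,0,0,0,-1,0,0,-0.012,0,0,0,-1,0,0,-0.025,0,0,0,-1,0,0,-0.05,0,0,0,-1,0,0,-0.08,0,0,0,-1,0,0,-0.1,0,0,0,-1,0,0,-0.1,0,0,0,-1]'

```text
time: 16.2
tool_pos: [0.617, 0.1342, 0.2574]
tcp_rot: [-1.879, -1.941, -0.691]
wrist_force: [0.8, -0.6, -0.2]
width: 0.198
grip_force: 58.9
```

```bash
cat > ins.py <<'E'
import sys
from h import *
a=1.912;Rj=R.from_euler('z',a).as_matrix();hx=Rj@[-.5,0,.75**.5];M=np.array([.6962,.0029,.075])
T=tool_R(hx,np.array([1,.07,0]))
def tgt(d): return M+hx*(d+.0953)-T@[.001,0,0]
if __name__=="__main__":
    for d in map(float,sys.argv[1:]): print(d,tgt(d),delta(tgt(d),T))
E
python3 ins.py .05
```

```text
0.05 [ 0.72057128 -0.06643369  0.2003474 ] [-0.2035  0.097  -0.0585 14.7188 -5.289   0.0878]
```

Call:
jog_arm --deltas '[-0.035,0.015,-0.03,3,-1,0,-1,-0.075,0.035,-0.05,7,-2,0,-1,-0.12,0.055,-0.058,11,-4,0,-1,-0.165,0.08,-0.0585,14,-5,0.1,-1,-0.195,0.095,-0.0585,14.7,-5.3,0.1,-1,-0.2035,0.097,-0.0585,14.7,-5.3,0.1,-1,-0.2035,0.097,-0.0585,14.7,-5.3,0.1,-1,-0.2035,0.097,-0.0585,14.7,-5.3,0.1,-1]'

```text
time: 17.0
tool_pos: [0.7178, -0.0634, 0.1949]
tcp_rot: [-1.776, -1.973, -0.333]
wrist_force: [-0.9, 0.7, 0.2]
width: 0.194
grip_force: 59.0
```

```bash
python3 ins.py .05 .005; for n in scene top wrist; do python3 snap.py $n ${n}7 >/dev/null; done; python3 - <<'E'
from h import *
from ins import *
a,t,b=[load(n+"7") for n in("scene","top","wrist")]
for c in(a,t,b):
    print(proj(c,M),proj(c,M+.05*hx),proj(c,M-.05*hx))
f=lambda c,u,v,w,h:cv2.resize(c["color"][v:v+h,u:u+w],(400,300),interpolation=cv2.INTER_CUBIC)
cv2.imwrite("pics/c7.png",np.hstack([f(a,290,220,100,75),f(b,240,150,200,150)]))
E
```

```text
0.05 [ 0.72057128 -0.06643369  0.2003474 ] [-2.000e-04  1.600e-03 -6.700e-03 -4.538e-01 -1.447e-01 -8.330e-02]
0.005 [ 0.7130423  -0.04523076  0.16137625] [-3.000e-04  2.000e-03  3.830e-02 -4.538e-01 -1.447e-01 -8.330e-02]
[[330.50850209 270.8868551 ]] [[316.80757314 250.30775303]] [[343.50262817 290.40432346]]
[[300.61509264 217.00114624]] [[315.12612583 207.01514308]] [[287.53687321 226.00113533]]
[[325.45098437 230.64437943]] [[325.76779452 248.99360784]] [[325.22969586 217.82763925]]
```

View pics/c7.png

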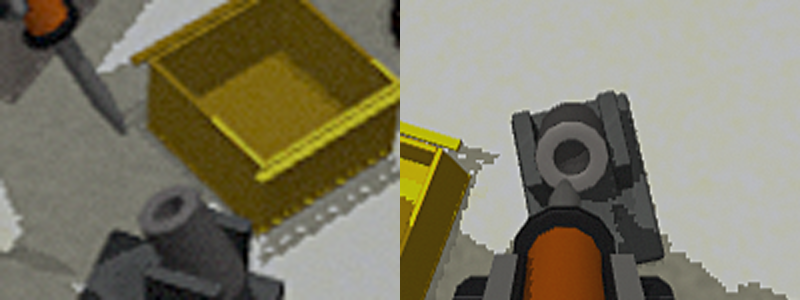

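Wrist crop: the mouth is at ≈(326,228) px, predicted (325.5,230.6). In the scene view it's at ≈(331.8,272), predicted (330.5,270.9). I'll refine the mouth by about 2 mm.

```bash
python3 - <<'E'
from h import *
from ins import *
a,b=load("scene7"),load("wrist7")
r=least_squares(lambda p:np.r_[proj(a,[*p,.075])[0]-[331.8,272],proj(b,[*p,.075])[0]-[326,228]],[.696,.003]);print(r.x,r.fun)
from workcell import readout
s=readout.read_state();print("tip pred",proj(b,s["tool_pos"]+R.from_rotvec(s["tcp_rot"]).apply([.001,0,.0953])),"obs 323,241.5")
E
```

```text
[0.6963413  0.00525561] [-0.29749833 -0.3677609   0.03117631 -0.19492891]
tip pred [[322.58876044 244.68153203]] obs 323,241.5
```

```bash
sed -i 's/\[.6962,.0029,.075\]/[.6963,.0050,.075]/' ins.py; python3 ins.py 0.005 -.03
```

```text
0.005 [ 0.7131423  -0.04313076  0.16137625] [ 0.0005  0.0021  0.0406 -0.3589 -0.0504  0.0182]
-0.03 [ 0.70728642 -0.02663959  0.13106537] [ 0.0005  0.0023  0.0756 -0.3589 -0.0504  0.0182]
```

Call:
jog_arm --deltas '[0.0005,0.0021,0.01,-0.4,0,0,-1,0.0005,0.0021,0.02,-0.4,0,0,-1,0.0005,0.0021,0.03,-0.4,0,0,-1,0.0005,0.0022,0.04,-0.4,0,0,-1,0.0005,0.0022,0.045,-0.4,0,0,-1,0.0005,0.0022,0.05,-0.4,0,0,-1,0.0005,0.0022,0.055,-0.4,0,0,-1,0.0005,0.0022,0.055,-0.4,0,0,-1]'

```text
time: 17.95
tool_pos: [0.7105, -0.0373, 0.1464]
tcp_rot: [-1.78, -1.974, -0.339]
wrist_force: [0.6, 0.0, -0.3]
width: 0.195
grip_force: 59.0
```

```bash
python3 ins.py -.01 -.06; python3 snap.py wrist w8 >/dev/null; python3 snap.py scene s8 >/dev/null; python3 - <<'E'
from h import *
f=lambda c,u,v,w,h:cv2.resize(c["color"][v:v+h,u:u+w],(400,300),interpolation=cv2.INTER_CUBIC)
cv2.imwrite("pics/c8.png",np.hstack([f(load("s8"),290,220,100,75),f(load("w8"),240,150,200,150)]))
E
```

```text
-0.01 [ 0.71063264 -0.03606311  0.14838587] [ 2.000e-03  1.000e-04 -1.200e-03 -7.700e-02 -9.890e-02 -1.065e-01]
-0.06 [ 0.7022671 -0.0125043  0.1050846] [ 0.0019  0.0002  0.0488 -0.077  -0.0989 -0.1065]
```

View pics/c8.png

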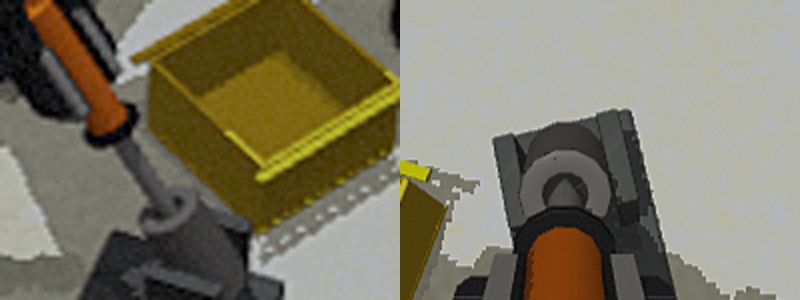

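The tip is inside the bore (wrist crop (567,190), mouth ring (565,190)). Continuing with a small x correction.

Call:
jog_arm --deltas '[0.0015,0,0.006,0,0,0,-1,0.0018,0,0.012,0,0,0,-1,0.0018,0,0.018,0,0,0,-1,0.0018,0,0.024,0,0,0,-1,0.0018,0,0.03,0,0,0,-1,0.0018,0,0.036,0,0,0,-1,0.0018,0,0.042,0,0,0,-1,0.0018,0,0.042,0,0,0,-1]'

```text
time: 18.85
tool_pos: [0.7029, -0.0156, 0.1105]
tcp_rot: [-1.78, -1.974, -0.338]
wrist_force: [0.6, -0.7, -0.4]
width: 0.195
grip_force: 59.0
```

```bash
python3 ins.py -.06
```

```text
-0.06 [ 0.7022671 -0.0125043  0.1050846] [ 1.000e-04  5.000e-04  6.200e-03 -1.281e-01 -1.135e-01 -1.138e-01]
```

Call:
jog_arm --deltas '[0,0,0.0015,0,0,0,-1,0,0,0.003,0,0,0,-1,0,0,0.004,0,0,0,-1,0,0,0.005,0,0,0,-1,0,0,0.005,0,0,0,-1]'

```text
time: 19.35
tool_pos: [0.7028, -0.0138, 0.1074]
tcp_rot: [-1.781, -1.975, -0.34]
wrist_force: [-0.3, 0.1, -1.5]
width: 0.195
grip_force: 59.0
```

Call:
jog_arm --deltas '[0,0,0.0005,0,0,0,-1,0,0,0.001,0,0,0,-1,0,0,0.0015,0,0,0,-1,0,0,0.0015,0,0,0,-1]'

```text
time: 19.75
tool_pos: [0.7027, -0.0132, 0.1062]
tcp_rot: [-1.781, -1.975, -0.34]
wrist_force: [-0.4, -0.2, -0.2]
width: 0.194
grip_force: 59.2
```

Call:
jog_arm --deltas '[0,0,0.0008,0,0,0,-1,0,0,0.0015,0,0,0,-1,0,0,0.002,0,0,0,-1,0,0,0.002,0,0,0,-1]'

```text
time: 20.15
tool_pos: [0.7027, -0.013, 0.1062]
tcp_rot: [-1.781, -1.977, -0.341]
wrist_force: [-1.6, -3.9, 6.5]
width: 0.198
grip_force: 59.7
```

```bash
python3 ins.py -.06; python3 -c "
from workcell import readout;print(readout.read_state()['wrist_force'])"
```

```text
-0.06 [ 0.7022671 -0.0125043  0.1050846] [-0.     -0.0002  0.0012  0.0413 -0.0264 -0.0469]
[-1.6165985  -3.92876627  6.48926197]
```

Collar contact reached (about 7 N along the axis at the expected depth). Releasing.

Call:
jog_arm --deltas '[0,0,0,0,0,0,0.1,0,0,0,0,0,0,0.4,0,0,0,0,0,0,0.5,0,0,0,0,0,0,0.5,0,0,0,0,0,0,0.5,0,0,0,0,0,0,0.5]'

```text
time: 20.75
tool_pos: [0.7022, -0.0121, 0.1042]
tcp_rot: [-1.781, -1.975, -0.34]
wrist_force: [-1.1, -0.1, 0.4]
width: 0.752
grip_force: 0.0
```

Call:
jog_arm --deltas '[0,0,-0.01,0,0,0,0.5,0,0,-0.025,0,0,0,0.5,0,0,-0.045,0,0,0,0.5,0,0,-0.07,0,0,0,0.5,0,0,-0.1,0,0,0,0.5,0,0,-0.13,0,0,0,0.5,0,0,-0.13,0,0,0,0.5,0,0,-0.13,0,0,0,0.5]'

```text
time: 21.55
tool_pos: [0.725, -0.0747, 0.2189]
tcp_rot: [-1.783, -1.977, -0.343]
wrist_force: [0.8, 0.2, -0.1]
width: 0.749
grip_force: 0.0
```

```bash
for n in scene top wrist; do python3 snap.py $n ${n}9 >/dev/null; done; python3 - <<'E'
from h import *
from sty import sup_obs
f=lambda c,u,v,w,h:cv2.resize(c["color"][v:v+h,u:u+w],(400,300),interpolation=cv2.INTER_CUBIC)
a,b=load("scene9"),load("wrist9")
cv2.imwrite("pics/c9.png",np.hstack([f(a,220,140,320,240),f(b,240,150,200,150)]))
for n,bx in(("scene",(295,230,340,280)),("top",(290,190,335,235))): print(sup_obs(load(n+"0"),bx)[1],sup_obs(load(n+"9"),bx)[1])
d=cv2.absdiff(load("scene0")["color"],a["color"]).max(2);print("tub/basket diff",(d[140:270,225:430]>60).sum(),"jig",(d[275:385,400:540]>60).sum())
E
```

```text
[  9  10  29  33 318] [ 11  10  29  33 361]
[  8   8  30  23 285] [  6   9  29  22 280]
tub/basket diff 2901 jig 0
```

View pics/c9.png

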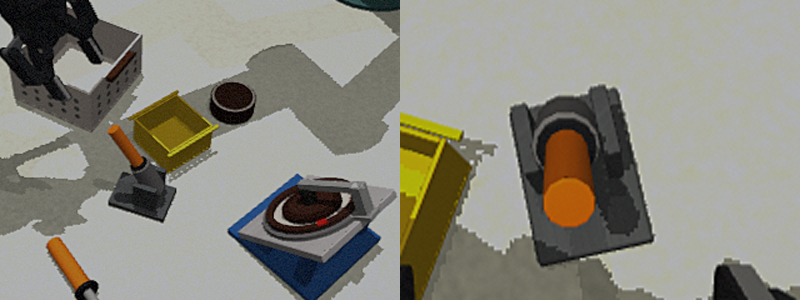

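The stylus is seated as before, in both the scene crop (125,150) and the wrist crop (568,180). The jig is unchanged, the tub hasn't moved, and the gripper is clear.

```bash
python3 -c "
from workcell import finish_job;print(finish_job())"
```

```text
the job is handed in; nothing more can be done
None
```

I handed the job in at about 22 s of the 70 s allowed. The stylus ran the groove from green to red, about 1–1.5 mm above the floor after a brief 10 N touch at the start, and is back in its holder with the collar on the mouth. The jig looks unchanged and I saw no shift in the tub, lids or basket. No verdict came back.

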